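# Clip a seal pad into the dividing slide and index it one notch

### The job

Load the rubber seal pad: lay it rubber side up on the blue bracket's open front and slide its two ears under the lips, past the brass spring clips, until it is fully home and flat. Then pull up the red index knob, slide the carriage one notch towards the knob's end of the base, and let the knob drop fully into that notch. Leave the other things on the table where they are.

Things in the scene. Friction and masses are not known exactly. Their poses are not given: they have to be found in the camera images.
- pad_center (a point): Centre of the loose seal pad, lying rubber side up; 16 mm over its underside. Steel backing plate 6 mm thick, 50 (x) by 80 (y); an ear at each y end, 36 along x with rounded corners; 110 over the ears. On it a black rubber block 36 (x) by 70 (y) by 26 high, to be gripped across x with the fingertips above the steel. 32 high in all, about 0.25 kg. Same when turned half round about z.
- seat (a point): Where pad_center lies when the pad is home in the blue bracket; moves with the carriage. z up, +x into the slots (away from the robot), y along the slide; the pad's y lies along it, either way round. Each ear's slot is 9 mm high: smooth ledge below, 16 mm under this point and 41 mm over the table; lip above, its top 2 mm under this point; end stop at +x; side walls 115 mm apart. Fingers have room all round the block.
- apron (a point): 54 mm along -x from the seat, same height and axes: where pad_center lies when the pad is set down flat on the open front ends of the two ledges, clear of lips and clips and between flared guides (125 mm apart there). From here push it straight along +x to the seat. The lips begin 12 mm before the seat.
- clip_bump (a point): One of two brass spring clips, the one at +y: a round upright bump 20 mm before the seat (the other mirrors it at -y). Each springs outward 3 mm against about 4 N as an ear passes; the push peaks at 10 to 16 N where the ears meet the bumps, about 35 mm before the seat, then needs little. They snap in behind the ears when the pad meets the end stop and keep it there.
- knob_grip (a point): Middle of the red index knob's head: upright, 30 mm across, 22 mm high, 36 mm above the carriage's aluminium deck, thinner steel neck and collar below. It stands on the carriage 100 mm along -y from the seat, rises and slides with it; same axes as the seat.
- index_knob (a joint): How far the index knob is pulled up, m: 0 = fully down in a notch (carriage locked), about 0.011 = its pin rides on the brass bar between notches, 0.016 = upper stop. A spring pulls it down with 5 N at 0, 9 N at the stop. Let go within 3 mm of a notch, its round end drops in.
- carriage (a joint): Travel of the carriage along the slide's -y (towards the knob's end of the base), m. Notches at 0 (loading notch, where it starts), 0.040 (the next one) and 0.080 (end of travel). Sliding friction about 2 N. The base is fixed to the table.
- tape: Bystander: roll of clear tape, 72 mm across, 18 mm high. Leave it.
- marker: Bystander: blue marker, 140 mm long. Leave it.
Mind the look-alikes: they are no part of the job. What is meant by the part that bears pad_center is not green or turquoise, and is the larger of those in its own colour.

How it is judged:
By the outcome, as a careful person would: the job done as asked, in the order asked, and still so for the second after the job is handed in, with the robot touching nothing.
It also fails if it takes over 51 s, if anything falls off the work surface, if the arm or the gripper's body presses on something with over 40 N, if the wrist force passes 120 N, or if a joint passes its speed limit or range.

### The arm

A 7-joint arm with a two-finger parallel gripper is mounted at the origin on a cart in front of the work surface, level with it; the furniture and walls round the work are solid. World frame = base frame: x ahead of the robot, y to its left, z up, the work surface at z = 0. Lengths are in m, angles in rad, forces in N, time in s.
With the tool pointing down it reaches from about 0.425 to 0.95 m from the base axis. Payload 4.7 kg.
Tool frame: the origin (TCP) lies midway between the tips of the shut fingers; the grasp point (between the pads) lies 19 mm behind it (bot.tcp_to_grasp is the distance from the TCP to the grasp point, in m); z points along the fingers, y is the direction in which the jaws open and shut (so a half turn about z gives the same grasp; the last joint's range is limited). The gripper opens to 87 mm and grips with 3 to 60 N. Pads are 19 mm wide; open, the fingers measure 117 mm over their backs; the gripper's body (75 mm by 190 mm) begins 51 mm behind the grasp point.
Start: joints at [1.296, 0.469, -0.049, 1.532, 0.024, 1.141, -0.082], TCP at [0.164, -0.655, 0.223] pointing down, gripper open.
Joint ranges: [-2.59, 2.59], [-0.33, 1.99], [-1.39, 1.29], [0.1, 2.45], [-1.04, 4.18], [0.21, 1.99], [-2.66, 2.66]. Speed limits (rad/s): [2.57, 2.57, 3.14, 3.14, 3.14, 3.14, 3.14].

### API

Orientations are given as a unit quaternion [w, x, y, z].
In Python, from station import bot gives the robot as it stands.
- The arm moves only by the shell command python3 -m handwheel 'ROWS' [FORCE]. ROWS is JSON, a list of rows, each an object with "dp": the shift along the tool's x, y, z in units of 1 m (1.0 is 1 m), a list of three; "delta_rot": the turn, a rotation vector about the tool's x, y, z in units of 360 degrees (1.0 is 360 degrees), a list of three; "grip": the closure, from 0 (fully open) to 1 (shut). A call has 1 to 12 rows; each row shifts and turns the commanded pose from where the row before left it, along the tool's axes as they then stand; what a row does not reach is not made up. A row lasts 1/10 s, in which the tool goes at most 50 mm and 8.59 degrees, less where a joint would pass 70% of its speed; a pose out of reach is approached as far as the arm can. A call with a number of a shift or a turn outside -1 to 1 is refused whole. A call with a gripper value outside its range is refused whole. The fingers move at their own pace and stop on an object; FORCE is the grip in N (left out, the last holds). Time passes only in rows, so rows that do not move let the fingers close. It gives the time, the measured TCP pose, the force and the opening at its end, in the units of the state.
- bot.state(): the state, without advancing time (a new reading comes with each control period).
- bot.capture(name): name is "side" or "top"; returns the picture (400x640x3 uint8, red, green, blue); there is no depth.
- bot.camera_model(name): a dict with "vfov" (degrees; the focal length in pixels is half the picture's height over the tangent of half this angle, whatever the lens; pixels are square), "cx", "cy" (the principal point, pixels), "distortion" ([k1, k2, p1, p2, k3] as OpenCV has them; the pictures are not rectified), "pose" (4x4, takes a point from camera to world coordinates). Camera axes: x right, y up, looking along -z (the intrinsics and any distortion apply to the point x, -y, -z); pixel columns grow to the right and rows downward; lengths in m; the calibration is good to about 2 mm. A picture is of the moment at which its call begins. camera_model takes no time and is no camera call.
- bot.finish_job(): hands the job in, once; it reports no verdict.
The state is a dict: "clock": time; "qpos": joint angles; "joint_vel": joint speeds; "joint_efforts": joint torques, N m; "tool_pos": TCP position; "orientation": TCP orientation; "contact_force": force on the tool from outside, world axes, zero at the start; "wrist_torque": the same for the moment, N m; "gripper_width": finger opening in m.
Only numpy, scipy, OpenCV 4.12 (cv2) and the standard library are available. Lean on these libraries where they do the work, as an engineer would, in place of code of your own. Each camera call takes 0.05 s, during which the arm holds its last target.

## Working session

There is one attempt and no reset: what is moved stays moved. The work goes in short steps, Python scripts to look and compute and a shell command to move; the robot and the scene stay as the last step left them, time stands still between calls to the robot, and variables do not carry over. Pictures are saved under pics/ and viewed, and the job is handed in when it is done.

```bash
ls; mkdir -p pics; python3 - <<'E'
from station import bot
import cv2
print(bot.state())
for n in ("side","top"):
    im=bot.capture(n); cv2.imwrite(f"pics/{n}0.png",im[:,:,::-1]); m=bot.camera_model(n); print(n,m)
print(bot.tcp_to_grasp)
E
```

```text
pics
{'clock': 0.0, 'qpos': array([ 1.29609738,  0.46944937, -0.04856944,  1.53368937,  0.02410494,
        1.14100797, -0.08229614]), 'joint_vel': array([ 0.00373789,  0.00196337,  0.00067694, -0.00163356, -0.00054345,
        0.0014883 , -0.00026052]), 'joint_efforts': array([ 1.45064201e-03, -5.07974052e+01, -8.04809527e-02, -2.36158812e+01,
       -6.15379703e-02,  3.79863835e-02,  1.68110378e-04]), 'tool_pos': array([ 0.16409523, -0.65412919,  0.22149595]), 'orientation': array([-9.70317265e-04,  9.92455979e-01,  1.22597555e-01, -1.64569491e-04]), 'contact_force': array([ 0.55174689,  0.09350075, -0.52257633]), 'wrist_torque': array([ 0.00866485,  0.02792457, -0.01102941]), 'gripper_width': 0.08680500463558516}
side {'vfov': 51.06395858839822, 'cx': 318.7552067153653, 'cy': 195.0145836463275, 'distortion': array([0.03700501, 0.        , 0.        , 0.        , 0.        ]), 'pose': array([[-0.96797336,  0.18044905, -0.1745443 ,  0.30827246],
       [-0.25086897, -0.66862944,  0.69999959,  1.01093669],
       [ 0.0096088 ,  0.72136871,  0.69248455,  0.87335705],
       [ 0.        ,  0.        ,  0.        ,  1.        ]])}
top {'vfov': 48.47010398240957, 'cx': 321.6981845996653, 'cy': 201.68165930388088, 'distortion': array([-0.0051583,  0.       ,  0.       ,  0.       ,  0.       ]), 'pose': array([[-0.02188052,  0.98809355, -0.15229047,  0.34995496],
       [-0.99971689, -0.02304845, -0.00590772,  0.1737294 ],
       [-0.00934744,  0.15211809,  0.98831812,  1.03807423],
       [ 0.        ,  0.        ,  0.        ,  1.        ]])}
0.0187
```

View pics/side0.png

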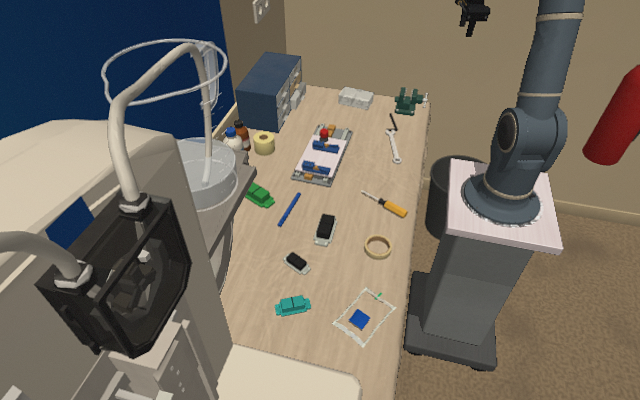

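View pics/top0.png

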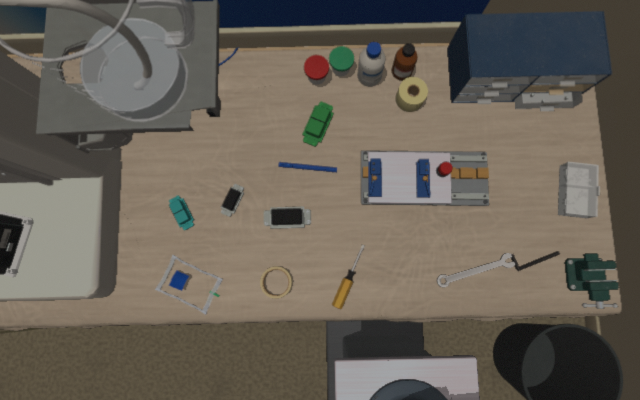

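```bash
cat > h.py <<'E'
from station import bot
import numpy as np, cv2
def K(n):
    m=bot.camera_model(n); f=200/np.tan(np.radians(m['vfov']/2))
    return np.array([[f,0,m['cx']],[0,f,m['cy']],[0,0,1]]),np.array(m['distortion']),np.array(m['pose'])
def ray(n,uv):
    k,d,P=K(n); p=cv2.undistortPoints(np.array(uv,float).reshape(-1,1,2),k,d)[:,0]
    r=np.c_[p[:,0],-p[:,1],-np.ones(len(p))]@P[:3,:3].T
    return P[:3,3],r
def plane(n,uv,z):
    o,r=ray(n,uv); return o+r*((z-o[2])/r[:,2])[:,None]
def proj(n,X):
    k,d,P=K(n); c=(np.atleast_2d(X)-P[:3,3])@P[:3,:3]; c=c*[1,-1,-1]
    return cv2.projectPoints(c,np.zeros(3),np.zeros(3),k,d)[0][:,0]
def tri(u1,u2):
    o1,r1=ray("side",[u1]);o2,r2=ray("top",[u2]);r1=r1[0];r2=r2[0]
    s=np.linalg.lstsq(np.c_[r1,-r2],o2-o1,rcond=None)[0]
    a=o1+s[0]*r1;b=o2+s[1]*r2
    return (a+b)/2,np.linalg.norm(a-b)
E
python3 - <<'E'
import cv2,numpy as np
t=cv2.imread('pics/top0.png'); s=cv2.imread('pics/side0.png')
a=cv2.resize(t[140:215,350:500],None,fx=5,fy=5,interpolation=cv2.INTER_CUBIC)
cv2.imwrite('pics/c1.png',a)
b=cv2.resize(t[180:240,210:330],None,fx=5,fy=5,interpolation=cv2.INTER_CUBIC)
cv2.imwrite('pics/c2.png',b)
c=cv2.resize(s[115:250,280:360],None,fx=4,fy=4,interpolation=cv2.INTER_CUBIC)
cv2.imwrite('pics/c3.png',c)
E
```

```text
(no output)
```

View pics/c1.png

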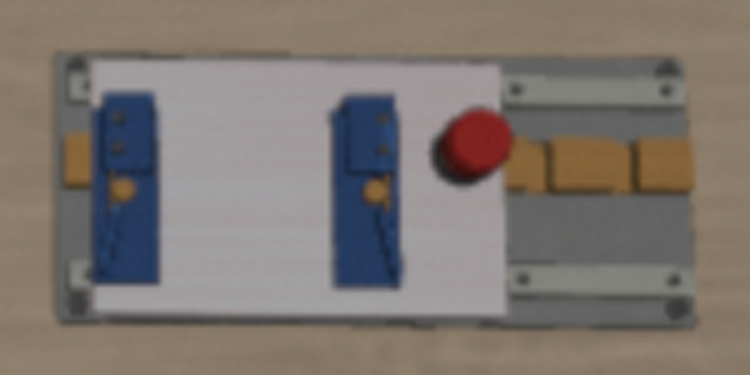

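View pics/c2.png

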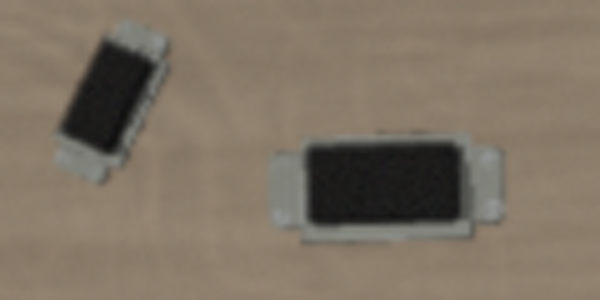

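View pics/c3.png

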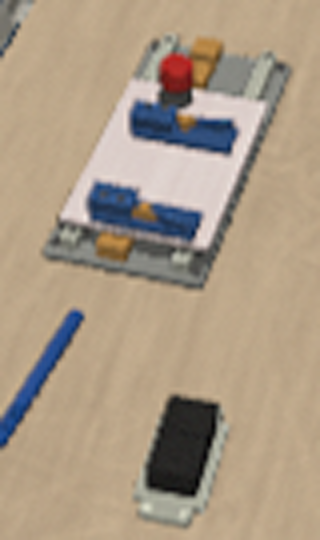

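```bash
cat > m.py <<'E'
from h import *
def big(mask,roi):
    x0,y0,x1,y1=roi; mm=np.zeros_like(mask); mm[y0:y1,x0:x1]=mask[y0:y1,x0:x1]
    cs,_=cv2.findContours(mm,cv2.RETR_EXTERNAL,cv2.CHAIN_APPROX_NONE)
    return sorted(cs,key=cv2.contourArea)[::-1]
def msk(im,kind):
    h=cv2.cvtColor(im,cv2.COLOR_BGR2HSV).astype(int);H,S,V=h[...,0],h[...,1],h[...,2]
    m={'black':(V<55),'red':((H<6)|(H>174))&(S>150)&(V>80),'blue':(H>100)&(H<125)&(S>120)&(V>60),'brass':(H>10)&(H<25)&(S>150)&(V>110)}[kind]
    return m.astype(np.uint8)*255
E
python3 - <<'E'
from m import *
t=cv2.imread('pics/top0.png'); s=cv2.imread('pics/side0.png')
c=big(msk(t,'black'),(255,195,320,235))[0]
r=cv2.minAreaRect(c);print('pad top',r)
w=plane('top',cv2.boxPoints(r),.032);print(w.round(4)); print('ctr',w.mean(0).round(4),np.linalg.norm(np.diff(w,axis=0),axis=1)); 
for a in(w[1]-w[0],w[2]-w[1]): print(np.degrees(np.arctan2(a[1],a[0])))
for n,im,roi in(('top',t,(350,140,500,215)),('side',s,(280,115,360,190))):
  for k in('red','brass','blue'):
    for c in big(msk(im,k),roi)[:5]:
      if cv2.contourArea(c)>4:
        r=cv2.minAreaRect(c);print(n,k,np.round(r[0],1),np.round(r[1],1),round(r[2],1))
print(tri((316.2,168),(374.4,177.8)))
print(tri((326.4,145.5),(425.2,178.0)))
E
```

```text
pad top ((286.5, 216.5), (15.0, 29.0), 90.0)
[[0.4907 0.2938 0.032 ]
 [0.4892 0.2274 0.032 ]
 [0.4547 0.2279 0.032 ]
 [0.4562 0.294  0.032 ]]
ctr [0.4727 0.2608 0.032 ] [0.06638592 0.03443597 0.06604379]
-91.32646294543548
179.1515191904082
top red [445.5 168. ] [10. 11.] 90.0
top blue [374.5 177. ] [36. 11.] 90.0
top blue [422.6 178. ] [36.3 11.8] 88.0
side red [323.5 133. ] [8. 7.] 90.0
side brass [330.2 130.8] [ 5.4 11.4] 18.4
side brass [308.5 176.5] [5. 7.] 90.0
side blue [325.4 146.5] [25.7  8.2] 11.3
side blue [315.8 167.3] [26.9  8.8] 11.3
(array([0.55528028, 0.05823854, 0.04349047]), np.float64(0.0004760673434310164))
(array([ 0.55141418, -0.0567556 ,  0.046268  ]), np.float64(0.0006529690898777172))
```

```bash
python3 - <<'E'
from m import *
t=cv2.imread('pics/top0.png');f=8
def up(roi):
    x0,y0,x1,y1=roi; return cv2.resize(t[y0:y1,x0:x1],None,fx=f,fy=f,interpolation=cv2.INTER_CUBIC),(x0,y0)
def back(p,o): return (np.array(p,float)+.5)/f-.5+o
def rep(c,o,z,nm):
    r=cv2.minAreaRect(c); w=plane('top',back(cv2.boxPoints(r),o),z); e=np.diff(w,axis=0)
    print(nm,'px',back([r[0]],o).round(2),'ctr',w.mean(0).round(4),'len',np.linalg.norm(e,axis=1).round(4),'ang',np.degrees(np.arctan2(e[:,1],e[:,0])).round(2))
u,o=up((255,195,320,235)); g=cv2.cvtColor(u,cv2.COLOR_BGR2GRAY)
print(g.min(),g.max())
for th in(60,75):
  c=max(cv2.findContours((g<th).astype(np.uint8),0,1)[0],key=cv2.contourArea); rep(c,o,.032,'black')
u,o=up((350,140,500,215)); h=cv2.cvtColor(u,cv2.COLOR_BGR2HSV)
m=((h[...,1]<60)&(h[...,2]>140)).astype(np.uint8)
c=max(cv2.findContours(m,0,1)[0],key=cv2.contourArea); rep(c,o,.03,'deck')
m=((h[...,0]>100)&(h[...,0]<125)&(h[...,1]>110)).astype(np.uint8)
for c in sorted(cv2.findContours(m,0,1)[0],key=cv2.contourArea)[-2:]: rep(c,o,.05,'blue')
m=((h[...,0]>10)&(h[...,0]<25)&(h[...,1]>140)&(h[...,2]>110)).astype(np.uint8)
for c in sorted(cv2.findContours(m,0,1)[0],key=cv2.contourArea)[-5:]: rep(c,o,.046,'brass')
m=(((h[...,0]<6)|(h[...,0]>174))&(h[...,1]>150)&(h[...,2]>60)).astype(np.uint8)
for c in sorted(cv2.findContours(m,0,1)[0],key=cv2.contourArea)[-1:]: rep(c,o,.08,'red')
print(tri((323.3,132.5),(445.5,168.1)))
E
```

```text
19 150
black px [[286.43 216.27]] ctr [0.4732 0.2609 0.032 ] len [0.0699 0.0359 0.0696] ang [ -89.9  -179.46   90.11]
black px [[286.5  216.25]] ctr [0.4733 0.2608 0.032 ] len [0.0714 0.0371 0.071 ] ang [ -89.87 -179.44   90.14]
deck px [[409.36 177.06]] ctr [ 0.5587 -0.0241  0.03  ] len [0.119  0.1934 0.1189] ang [ -2.4  -91.64 175.97]
blue px [[422.78 177.91]] ctr [ 0.5516 -0.0504  0.05  ] len [0.0277 0.0856 0.0273] ang [-89.97 177.98  90.04]
blue px [[374.56 177.31]] ctr [0.5556 0.0586 0.05  ] len [0.0279 0.085  0.0276] ang [-91.38 177.59  88.66]
brass px [[424.72 177.78]] ctr [ 0.5523 -0.0557  0.046 ] len [0.008 0.007 0.008] ang [ -72.74 -165.08  107.25]
brass px [[365.12 171.62]] ctr [0.5699 0.0791 0.046 ] len [0.0083 0.0201 0.0083] ang [-91.37 177.86  88.64]
brass px [[454.38 172.38]] ctr [ 0.5633 -0.1239  0.046 ] len [0.0179 0.0218 0.0179] ang [-91.36 176.06  88.64]
brass px [[482.63 172.76]] ctr [ 0.5609 -0.188   0.046 ] len [0.0227 0.0204 0.0227] ang [-90.21 176.58  89.79]
brass px [[467.82 172.71]] ctr [ 0.5618 -0.1543  0.046 ] len [0.0204 0.0348 0.0204] ang [ -6.29 -93.82 173.41]
red px [[445.18 168.11]] ctr [ 0.5661 -0.0941  0.08  ] len [0.0296 0.0263 0.0294] ang [ -69.35 -162.22  110.57]
(array([ 0.57104574, -0.0991861 ,  0.06421645]), np.float64(0.0028180070810140834))
```

The pads in the top view are the large black-on-grey one at (287,217), 70x36 mm at z = 32 mm, and a small one at (232,200). The green one at (318,124) and turquoise one at (181,212) are ruled out by colour. The large one fits, and the crop c2 confirms it. The bracket is at (374..425,178), yawed about -2°, with the seat at about (0.574, 0.000). The knob is about 100 mm along -y from there. First I'll turn the jaws onto x.

```bash
python3 -m handwheel '[{"dp":[0,0,-0.004],"delta_rot":[0,0,-0.0234],"grip":0},{"dp":[0,0,-0.004],"delta_rot":[0,0,-0.0234],"grip":0},{"dp":[0,0,-0.004],"delta_rot":[0,0,-0.0234],"grip":0},{"dp":[0,0,-0.004],"delta_rot":[0,0,-0.0234],"grip":0},{"dp":[0,0,-0.004],"delta_rot":[0,0,-0.0234],"grip":0},{"dp":[0,0,-0.004],"delta_rot":[0,0,-0.0234],"grip":0},{"dp":[0,0,-0.004],"delta_rot":[0,0,-0.0234],"grip":0},{"dp":[0,0,-0.004],"delta_rot":[0,0,-0.0234],"grip":0},{"dp":[0,0,-0.004],"delta_rot":[0,0,-0.0234],"grip":0},{"dp":[0,0,0],"delta_rot":[0,0,0],"grip":0},{"dp":[0,0,0],"delta_rot":[0,0,0],"grip":0}]' 30
cat > s.py <<'E'
from h import *
from scipy.spatial.transform import Rotation as R
import sys
s=bot.state();q=s['orientation'];r=R.from_quat([q[1],q[2],q[3],q[0]]);M=r.as_matrix()
print('t',round(s['clock'],2),'p',s['tool_pos'].round(4),'yaw',np.degrees(np.arctan2(-M[0,0],M[1,0])).round(2),'tilt',np.degrees(M[:2,2]).round(2),'F',s['contact_force'].round(1),'w',round(s['gripper_width'],4),'q',s['qpos'].round(2))
if len(sys.argv)>1:
    g=np.array(eval(sys.argv[1])); print('tool dp',(M.T@(g-s['tool_pos'])).round(4))
E
python3 s.py '[.473,.261,.2]'
```

```text
clock: 1.2
tool_pos: [0.1641, -0.6545, 0.258]
orientation: [-0.0, 0.709, 0.705, 0.0]
contact_force: [-0.2, -0.2, -0.9]
gripper_width: 0.0867
t 1.2 p [ 0.1641 -0.6545  0.258 ] yaw -0.29 tilt [-0.    0.04] F [-0.2 -0.2 -0.9] w 0.0867 q [ 1.49  0.47 -0.33  1.48  0.15  1.23  1.13]
tool dp [0.917  0.3044 0.0587]
```

```bash
python3 -m handwheel '[{"dp":[0.02,0.04,0],"delta_rot":[0,0,0],"grip":0},{"dp":[0.02,0.04,0],"delta_rot":[0,0,0],"grip":0},{"dp":[0.02,0.04,0],"delta_rot":[0,0,0],"grip":0},{"dp":[0.02,0.04,0],"delta_rot":[0,0,0],"grip":0},{"dp":[0.02,0.04,0],"delta_rot":[0,0,0],"grip":0},{"dp":[0.02,0.04,0],"delta_rot":[0,0,0],"grip":0},{"dp":[0.02,0.04,0],"delta_rot":[0,0,0],"grip":0},{"dp":[0.045,0.005,0],"delta_rot":[0,0,0],"grip":0},{"dp":[0.045,0.005,0],"delta_rot":[0,0,0],"grip":0},{"dp":[0.045,0,0],"delta_rot":[0,0,0],"grip":0},{"dp":[0.045,0,0],"delta_rot":[0,0,0],"grip":0},{"dp":[0.045,0,0],"delta_rot":[0,0,0],"grip":0}]'
python3 s.py '[.473,.261,.1]'
```

```text
clock: 2.4
tool_pos: [0.4546, -0.2882, 0.2582]
orientation: [-0.0, 0.709, 0.706, -0.0]
contact_force: [0.4, -0.4, 0.7]
gripper_width: 0.0871
t 2.4 p [ 0.4546 -0.2882  0.2582] yaw -0.25 tilt [-0.02  0.01] F [ 0.4 -0.4  0.7] w 0.0871 q [ 0.9   0.25 -0.5   1.79  0.13  1.13  0.36]
tool dp [0.5493 0.0161 0.1583]
```

```bash
python3 -m handwheel '[{"dp":[0.046,0.002,0],"delta_rot":[0,0,0],"grip":0},{"dp":[0.046,0.002,0],"delta_rot":[0,0,0],"grip":0},{"dp":[0.046,0.002,0],"delta_rot":[0,0,0],"grip":0},{"dp":[0.046,0.002,0],"delta_rot":[0,0,0],"grip":0},{"dp":[0.046,0.002,0],"delta_rot":[0,0,0],"grip":0},{"dp":[0.046,0.002,0],"delta_rot":[0,0,0],"grip":0},{"dp":[0.046,0.002,0],"delta_rot":[0,0,0],"grip":0},{"dp":[0.046,0.002,0],"delta_rot":[0,0,0],"grip":0},{"dp":[0.046,0,0.02],"delta_rot":[0,0,0],"grip":0},{"dp":[0.046,0,0.02],"delta_rot":[0,0,0],"grip":0},{"dp":[0.046,0,0.02],"delta_rot":[0,0,0],"grip":0},{"dp":[0.03,0,0.03],"delta_rot":[0,0,0],"grip":0}]'
python3 -m handwheel '[{"dp":[0,0,0],"delta_rot":[0,0,0],"grip":0},{"dp":[0,0,0],"delta_rot":[0,0,0],"grip":0}]'
python3 s.py '[.473,.261,.0105]'; python3 - <<'E'
from h import *
for n in("side","top"): cv2.imwrite(f"pics/{n}1.png",bot.capture(n)[:,:,::-1])
t=cv2.imread('pics/top1.png')[150:260,220:360];s=cv2.imread('pics/side1.png')[150:270,260:400]
cv2.imwrite('pics/c4.png',cv2.resize(np.vstack([t[:110,:140],s[:110,:140]]),None,fx=2.7,fy=2.7,interpolation=2))
print(proj('top',bot.state()['tool_pos']),proj('side',bot.state()['tool_pos']))
E
```

```text
clock: 3.6
tool_pos: [0.4719, 0.2495, 0.1689]
orientation: [-0.0, 0.708, 0.707, 0.002]
contact_force: [0.3, -0.5, 0.9]
gripper_width: 0.0867
clock: 3.8
tool_pos: [0.4711, 0.2454, 0.1678]
orientation: [-0.0, 0.708, 0.707, -0.001]
contact_force: [0.4, -2.0, -0.6]
gripper_width: 0.0869
t 3.8 p [0.4711 0.2454 0.1678] yaw -0.09 tilt [-0.13 -0.07] F [ 0.4 -2.  -0.6] w 0.0869 q [ 0.05  0.4  -0.77  1.9   0.33  0.98 -0.87]
tool dp [0.0158 0.0022 0.1573]
[[288.79177772 208.08946981]] [[329.31615657 181.37147876]]
```

View pics/c4.png

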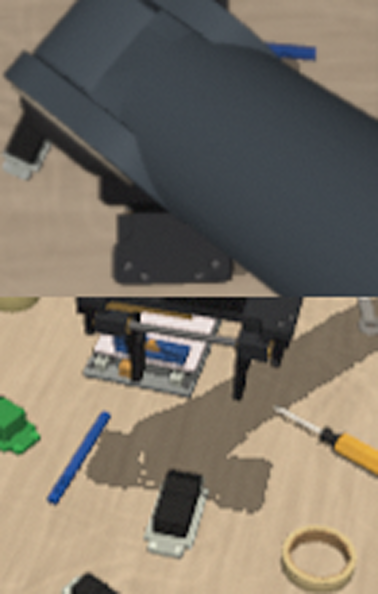

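```bash
python3 -m handwheel '[{"dp":[0.008,0.001,0.03],"delta_rot":[0,0,0],"grip":0},{"dp":[0.0078,0.0012,0.03],"delta_rot":[0,0,0],"grip":0},{"dp":[0,0,0.03],"delta_rot":[0,0,0],"grip":0},{"dp":[0,0,0.02],"delta_rot":[0,0,0],"grip":0},{"dp":[0,0,0.01],"delta_rot":[0,0,0],"grip":0},{"dp":[0,0,0],"delta_rot":[0,0,0],"grip":0}]'
python3 s.py '[.473,.261,.0105]'
```

```text
clock: 4.5
tool_pos: [0.4745, 0.2596, 0.0485]
orientation: [0.0, 0.709, 0.706, -0.001]
contact_force: [-0.1, -0.1, 1.2]
gripper_width: 0.0871
t 4.5 p [0.4745 0.2596 0.0485] yaw -0.24 tilt [-0.02 -0.07] F [-0.1 -0.1  1.2] w 0.0871 q [-0.07  0.57 -0.66  1.98  0.5   0.77 -1.03]
tool dp [ 0.0014 -0.0015  0.038 ]
```

```bash
python3 -m handwheel '[{"dp":[0.0014,-0.001,0.018],"delta_rot":[0,0,0],"grip":0},{"dp":[0,0,0.014],"delta_rot":[0,0,0],"grip":0},{"dp":[0,0,0.006],"delta_rot":[0,0,0],"grip":0},{"dp":[0,0,0],"delta_rot":[0,0,0],"grip":0}]' 30
python3 s.py '[.473,.261,.0105]'
python3 -m handwheel '[{"dp":[0,0,0],"delta_rot":[0,0,0],"grip":1},{"dp":[0,0,0],"delta_rot":[0,0,0],"grip":1},{"dp":[0,0,0],"delta_rot":[0,0,0],"grip":1},{"dp":[0,0,0],"delta_rot":[0,0,0],"grip":1},{"dp":[0,0,0],"delta_rot":[0,0,0],"grip":1},{"dp":[0,0,0],"delta_rot":[0,0,0],"grip":1},{"dp":[0,0,0],"delta_rot":[0,0,0],"grip":1}]' 30
python3 s.py
```

```text
clock: 4.9
tool_pos: [0.4731, 0.2621, 0.0105]
orientation: [0.0, 0.708, 0.706, -0.0]
contact_force: [0.4, -0.4, -0.5]
gripper_width: 0.0869
t 4.9 p [0.4731 0.2621 0.0105] yaw -0.12 tilt [-0.03 -0.04] F [ 0.4 -0.4 -0.5] w 0.0869 q [-0.11  0.62 -0.62  2.    0.55  0.7  -1.08]
tool dp [-0.0011 -0.0001  0.    ]
clock: 5.6
tool_pos: [0.4731, 0.2625, 0.0107]
orientation: [0.0, 0.708, 0.707, 0.0]
contact_force: [-0.5, 0.3, -0.3]
gripper_width: 0.039
t 5.6 p [0.4731 0.2625 0.0107] yaw -0.1 tilt [ 0. -0.] F [-0.5  0.3 -0.3] w 0.039 q [-0.11  0.62 -0.62  2.    0.55  0.7  -1.08]
```

```bash
python3 -m handwheel '[{"dp":[0,0,0],"delta_rot":[0,0,0],"grip":1},{"dp":[0,0,0],"delta_rot":[0,0,0],"grip":1},{"dp":[0,0,-0.01],"delta_rot":[0,0,0],"grip":1},{"dp":[0,0,-0.02],"delta_rot":[0,0,0],"grip":1},{"dp":[0,0,-0.03],"delta_rot":[0,0,0],"grip":1},{"dp":[0,0,-0.03],"delta_rot":[0,0,0],"grip":1},{"dp":[0,0,0],"delta_rot":[0,0,0],"grip":1}]' 30
python3 s.py '[.518,.004,.1005]'; python3 - <<'E'
from h import *
for n in("side",): cv2.imwrite(f"pics/{n}2.png",bot.capture(n)[:,:,::-1])
s=cv2.imread('pics/side2.png')[150:280,260:400]
cv2.imwrite('pics/c5.png',cv2.resize(s,None,fx=4,fy=4,interpolation=2))
E
```

```text
clock: 6.3
tool_pos: [0.4748, 0.2644, 0.1045]
orientation: [0.001, 0.708, 0.707, 0.003]
contact_force: [1.2, 0.8, -3.5]
gripper_width: 0.0362
t 6.3 p [0.4748 0.2644 0.1045] yaw -0.09 tilt [0.36 0.21] F [ 1.2  0.8 -3.5] w 0.0362 q [-0.03  0.49 -0.72  1.94  0.43  0.86 -0.98]
tool dp [-0.2603  0.0436  0.0034]
```

View pics/c5.png

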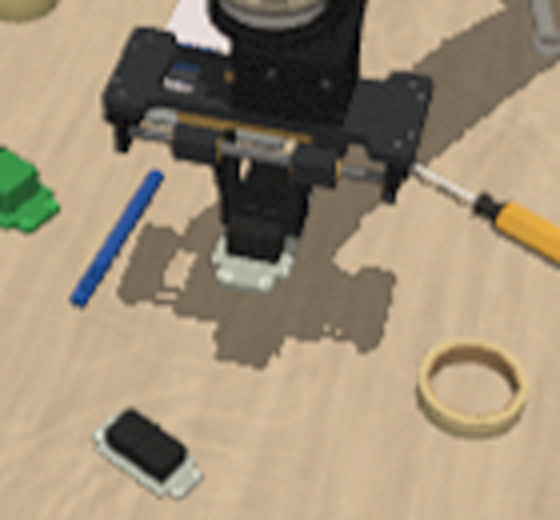

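```bash
python3 -m handwheel '[{"dp":[-0.02,0.002,0],"delta_rot":[0,0,0],"grip":1},{"dp":[-0.035,0.006,0],"delta_rot":[0,0,0],"grip":1},{"dp":[-0.04,0.008,0],"delta_rot":[0,0,0],"grip":1},{"dp":[-0.04,0.008,0],"delta_rot":[0,0,0],"grip":1},{"dp":[-0.04,0.008,0],"delta_rot":[0,0,0],"grip":1},{"dp":[-0.04,0.008,0],"delta_rot":[0,0,0],"grip":1},{"dp":[-0.03,0.004,0],"delta_rot":[0,0,0],"grip":1},{"dp":[-0.016,0.0005,0],"delta_rot":[0,0,0.0051],"grip":1},{"dp":[0,0,0],"delta_rot":[0,0,0],"grip":1},{"dp":[0,0,0],"delta_rot":[0,0,0],"grip":1},{"dp":[0,0,0],"delta_rot":[0,0,0],"grip":1}]'
python3 s.py '[.520,.004,.1]'; python3 - <<'E'
from h import *
for n in("side","top"): cv2.imwrite(f"pics/{n}3.png",bot.capture(n)[:,:,::-1])
t=cv2.imread('pics/top3.png')[130:230,340:480];s=cv2.imread('pics/side3.png')[100:200,260:400]
cv2.imwrite('pics/c6.png',cv2.resize(np.vstack([t,s]),None,fx=3,fy=3,interpolation=2))
E
```

```text
clock: 7.45
tool_pos: [0.5167, 0.0038, 0.1007]
orientation: [-0.0, 0.718, 0.696, 0.0]
contact_force: [0.3, 0.5, -3.9]
gripper_width: 0.0356
t 7.45 p [0.5167 0.0038 0.1007] yaw -1.74 tilt [-0.01  0.07] F [ 0.3  0.5 -3.9] w 0.0356 q [ 0.46  0.45 -0.7   2.    0.39  0.83 -0.48]
tool dp [0.0003 0.0033 0.0006]
```

View pics/c6.png

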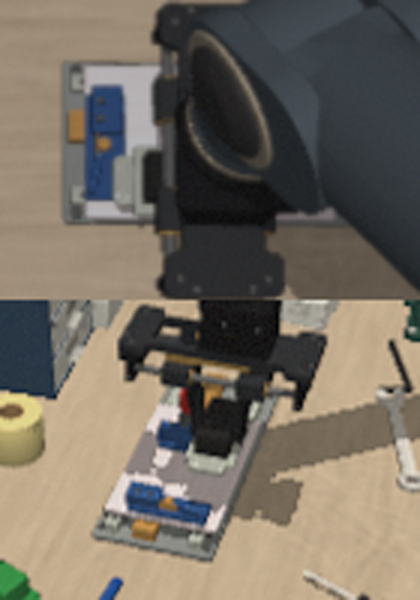

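```bash
python3 - <<'E'
from m import *
t=cv2.imread('pics/top3.png')
cv2.imwrite('pics/c7.png',cv2.resize(t[150:215,355:410],None,fx=9,fy=9,interpolation=2))
e=np.array([.0038*0+.5167,.0022,.096]); y=np.array([.0305,.9995,0]);x=np.array([.9995,-.0305,0])
for a,b in((-.018,.055),(.018,.055),(-.025,.04),(.025,.04),(-.018,.035),(.018,.035)):
  print(a,b,((proj('top',e+a*x+b*y+[0,0,.026 if b==.035 else 0])-[355,150]+.5)*9-.5).round())
E
```

```text
-0.018 0.055 [[214. 436.]]
0.018 0.055 [[212. 287.]]
-0.025 0.04 [[277. 465.]]
0.025 0.04 [[274. 259.]]
-0.018 0.035 [[313. 418.]]
0.018 0.035 [[311. 266.]]
```

View pics/c7.png

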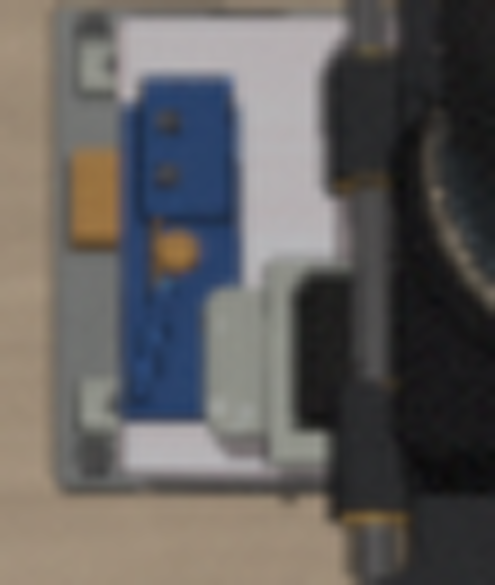

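```bash
python3 -m handwheel '[{"dp":[-0.0012,0.0035,0.012],"delta_rot":[0,0,0.0005],"grip":1},{"dp":[0,0,0.015],"delta_rot":[0,0,0],"grip":1},{"dp":[0,0,0.012],"delta_rot":[0,0,0],"grip":1},{"dp":[0,0,0.002],"delta_rot":[0,0,0],"grip":1},{"dp":[0,0,0],"delta_rot":[0,0,0],"grip":1},{"dp":[0,0,0],"delta_rot":[0,0,0],"grip":1}]'
python3 s.py '[.520,.0025,.0517]'; python3 - <<'E'
from h import *
for n in("side","top"): cv2.imwrite(f"pics/{n}4.png",bot.capture(n)[:,:,::-1])
t=cv2.imread('pics/top4.png')[155:210,355:420];s=cv2.imread('pics/side4.png')[125:195,290:355]
cv2.imwrite('pics/c8.png',cv2.resize(t,None,fx=9,fy=9,interpolation=2))
cv2.imwrite('pics/c9.png',cv2.resize(s,None,fx=8,fy=8,interpolation=2))
E
```

```text
clock: 8.15
tool_pos: [0.5209, 0.0003, 0.0598]
orientation: [0.0, 0.72, 0.694, 0.0]
contact_force: [0.4, -0.9, -3.6]
gripper_width: 0.0357
t 8.15 p [5.209e-01 3.000e-04 5.980e-02] yaw -2.11 tilt [0.02 0.01] F [ 0.4 -0.9 -3.6] w 0.0357 q [ 0.43  0.52 -0.65  2.02  0.45  0.75 -0.54]
tool dp [ 0.0021 -0.001   0.0081]
```

View pics/c8.png

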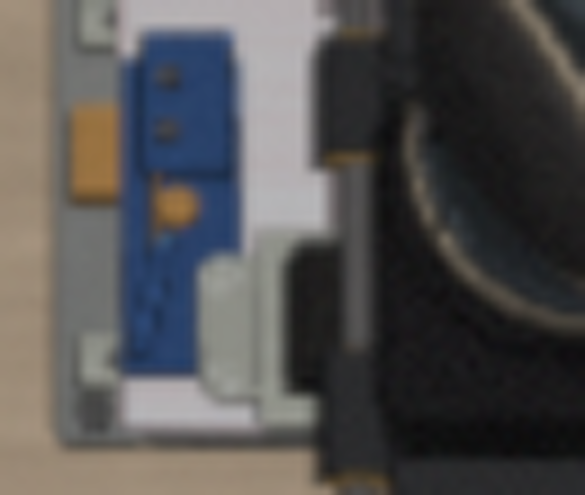

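View pics/c9.png

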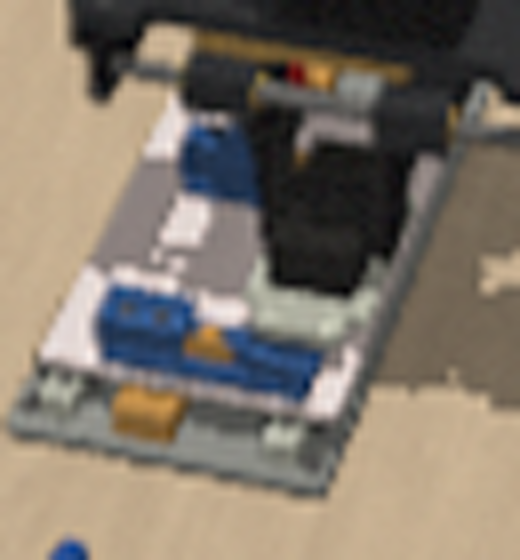

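```bash
python3 -m handwheel '[{"dp":[0.0019,-0.001,0.003],"delta_rot":[0,0,-0.0004],"grip":1},{"dp":[0,0,0.003],"delta_rot":[0,0,0],"grip":1},{"dp":[0,0,0.002],"delta_rot":[0,0,0],"grip":1},{"dp":[0,0,0],"delta_rot":[0,0,0],"grip":1},{"dp":[0,0,0],"delta_rot":[0,0,0],"grip":1}]'
python3 s.py '[.520,.0025,.0517]'; python3 - <<'E'
from h import *
for n in("side","top"): cv2.imwrite(f"pics/{n}5.png",bot.capture(n)[:,:,::-1])
t=cv2.imread('pics/top5.png')[155:210,355:420];s=cv2.imread('pics/side5.png')[125:195,290:355]
cv2.imwrite('pics/c10.png',cv2.resize(np.hstack([t,s[15:]]),None,fx=6,fy=6,interpolation=2))
E
```

```text
clock: 8.75
tool_pos: [0.5197, 0.0021, 0.0517]
orientation: [0.0, 0.719, 0.695, 0.0]
contact_force: [-0.3, 0.3, -1.9]
gripper_width: 0.0356
t 8.75 p [0.5197 0.0021 0.0517] yaw -1.97 tilt [0.01 0.  ] F [-0.3  0.3 -1.9] w 0.0356 q [ 0.42  0.53 -0.64  2.02  0.47  0.74 -0.55]
tool dp [0.0004 0.0003 0.    ]
```

View pics/c10.png

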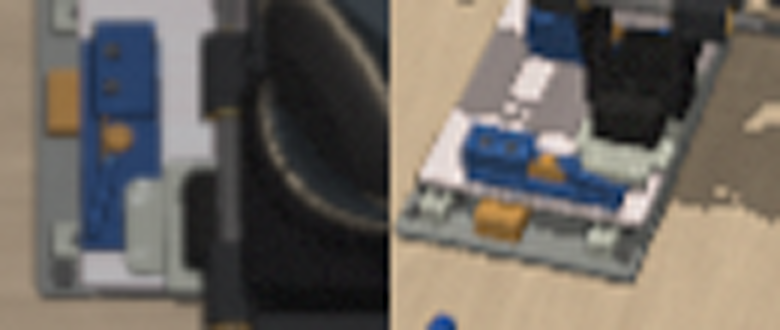

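Touching down on the ledges (force down from -3.6 to -1.9 N). Next I push along fixture +x.

```bash
python3 -m handwheel '[{"dp":[0,0.004,0],"delta_rot":[0,0,0],"grip":1},{"dp":[0,0.004,0],"delta_rot":[0,0,0],"grip":1},{"dp":[0,0.004,0],"delta_rot":[0,0,0],"grip":1},{"dp":[0,0.003,0],"delta_rot":[0,0,0],"grip":1},{"dp":[0,0,0],"delta_rot":[0,0,0],"grip":1}]' 45
python3 s.py '[.574,.0005,.0517]'
python3 -m handwheel '[{"dp":[0,0.003,0],"delta_rot":[0,0,0],"grip":1},{"dp":[0,0.002,0],"delta_rot":[0,0,0],"grip":1},{"dp":[0,0.002,0],"delta_rot":[0,0,0],"grip":1}]'
python3 s.py '[.574,.0005,.0517]'
```

```text
clock: 9.35
tool_pos: [0.5328, 0.0016, 0.0518]
orientation: [-0.001, 0.72, 0.694, -0.002]
contact_force: [-6.8, 0.9, 6.5]
gripper_width: 0.0359
t 9.35 p [0.5328 0.0016 0.0518] yaw -2.04 tilt [-0.29 -0.06] F [-6.8  0.9  6.5] w 0.0359 q [ 0.41  0.55 -0.64  1.99  0.47  0.76 -0.54]
tool dp [ 0.0004  0.0412 -0.0001]
clock: 9.65
tool_pos: [0.5354, 0.0018, 0.0518]
orientation: [-0.004, 0.719, 0.695, -0.006]
contact_force: [-18.9, 0.9, 20.0]
gripper_width: 0.0359
t 9.65 p [0.5354 0.0018 0.0518] yaw -1.98 tilt [-0.79 -0.16] F [-18.9   0.9  20. ] w 0.0359 q [ 0.41  0.55 -0.64  1.98  0.46  0.77 -0.54]
tool dp [-0.      0.0387 -0.0004]
```

```bash
python3 -m handwheel '[{"dp":[0,0.001,-0.001],"delta_rot":[-0.002,0,0],"grip":1},{"dp":[0,0.001,-0.0005],"delta_rot":[-0.001,0,0],"grip":1}]'
python3 s.py '[.574,.0005,.0517]'
python3 -m handwheel '[{"dp":[0,0.002,0],"delta_rot":[0,0,0],"grip":1},{"dp":[0,0,0],"delta_rot":[0,0,0],"grip":1}]'
python3 s.py '[.574,.0005,.0517]'
```

```text
clock: 9.85
tool_pos: [0.5412, 0.0014, 0.0523]
orientation: [0.005, 0.719, 0.695, 0.005]
contact_force: [-3.5, 1.0, -4.4]
gripper_width: 0.0356
t 9.85 p [0.5412 0.0014 0.0523] yaw -1.94 tilt [ 0.82 -0.06] F [-3.5  1.  -4.4] w 0.0356 q [ 0.41  0.55 -0.63  1.99  0.48  0.74 -0.55]
tool dp [0.0002 0.0328 0.0011]
clock: 10.05
tool_pos: [0.5455, 0.0012, 0.0528]
orientation: [0.006, 0.719, 0.695, 0.006]
contact_force: [-2.8, 0.8, -4.5]
gripper_width: 0.0359
t 10.05 p [0.5455 0.0012 0.0528] yaw -1.98 tilt [ 1.02 -0.02] F [-2.8  0.8 -4.5] w 0.0359 q [ 0.41  0.55 -0.63  1.98  0.48  0.75 -0.55]
tool dp [0.0003 0.0285 0.0016]
```

```bash
python3 -m handwheel '[{"dp":[0,0,0.0005],"delta_rot":[0.0024,0,0],"grip":1},{"dp":[0,0.003,0],"delta_rot":[0,0,0],"grip":1},{"dp":[0,0.004,0],"delta_rot":[0,0,0],"grip":1}]'
python3 s.py '[.574,.0005,.0517]'
python3 -m handwheel '[{"dp":[0,0.004,0],"delta_rot":[0,0,0],"grip":1},{"dp":[0,0.004,0],"delta_rot":[0,0,0],"grip":1},{"dp":[0,0.003,0],"delta_rot":[0,0,0],"grip":1}]'
python3 s.py '[.574,.0005,.0517]'
```

```text
clock: 10.35
tool_pos: [0.5527, 0.0009, 0.0526]
orientation: [0.001, 0.719, 0.695, 0.001]
contact_force: [-4.3, 0.9, -3.4]
gripper_width: 0.0359
t 10.35 p [0.5527 0.0009 0.0526] yaw -1.99 tilt [ 0.16 -0.  ] F [-4.3  0.9 -3.4] w 0.0359 q [ 0.4   0.57 -0.63  1.95  0.47  0.77 -0.54]
tool dp [0.0003 0.0213 0.001 ]
clock: 10.65
tool_pos: [0.5641, 0.0005, 0.0528]
orientation: [0.001, 0.719, 0.695, 0.001]
contact_force: [-3.6, 1.3, -2.7]
gripper_width: 0.0356
t 10.65 p [5.641e-01 5.000e-04 5.280e-02] yaw -1.98 tilt [ 0.22 -0.  ] F [-3.6  1.3 -2.7] w 0.0356 q [ 0.4   0.58 -0.63  1.93  0.47  0.79 -0.53]
tool dp [0.0003 0.0099 0.0012]
```

```bash
python3 -m handwheel '[{"dp":[0,0.003,0.0004],"delta_rot":[0,0,0],"grip":1},{"dp":[0,0.003,0],"delta_rot":[0,0,0],"grip":1},{"dp":[0,0.002,0],"delta_rot":[0,0,0],"grip":1}]'
python3 s.py '[.574,.0005,.0517]'
python3 -m handwheel '[{"dp":[0,0.002,0],"delta_rot":[0,0,0],"grip":1},{"dp":[0,0.0015,0],"delta_rot":[0,0,0],"grip":1}]'
python3 s.py '[.574,.0005,.0517]'
```

```text
clock: 10.95
tool_pos: [0.5732, 0.0005, 0.053]
orientation: [0.002, 0.719, 0.695, 0.002]
contact_force: [-2.0, 1.5, -0.9]
gripper_width: 0.0354
t 10.95 p [5.732e-01 5.000e-04 5.300e-02] yaw -2.01 tilt [0.36 0.04] F [-2.   1.5 -0.9] w 0.0354 q [ 0.39  0.59 -0.63  1.91  0.48  0.79 -0.53]
tool dp [-0.      0.0008  0.0013]
clock: 11.15
tool_pos: [0.5734, 0.0005, 0.0523]
orientation: [0.0, 0.719, 0.695, -0.0]
contact_force: [-7.6, 2.0, 0.7]
gripper_width: 0.0354
t 11.15 p [5.734e-01 5.000e-04 5.230e-02] yaw -2.0 tilt [-0.03 -0.03] F [-7.6  2.   0.7] w 0.0354 q [ 0.39  0.59 -0.63  1.9   0.47  0.8  -0.53]
tool dp [0.     0.0006 0.0006]
```

```bash
python3 -m handwheel '[{"dp":[0,0.002,0.0003],"delta_rot":[0,0,0],"grip":1},{"dp":[0,0.002,0.0002],"delta_rot":[0,0,0],"grip":1},{"dp":[0,0,0],"delta_rot":[0,0,0],"grip":1}]'
python3 s.py
python3 - <<'E'
from h import *
for n in("side","top"): cv2.imwrite(f"pics/{n}6.png",bot.capture(n)[:,:,::-1])
t=cv2.imread('pics/top6.png')[155:210,355:420];s=cv2.imread('pics/side6.png')[125:195,290:355]
cv2.imwrite('pics/c11.png',cv2.resize(np.hstack([t,s[15:]]),None,fx=6,fy=6,interpolation=2))
E
```

```text
clock: 11.45
tool_pos: [0.5735, 0.0004, 0.0519]
orientation: [-0.002, 0.719, 0.695, -0.004]
contact_force: [-15.7, 1.9, 9.4]
gripper_width: 0.0355
t 11.45 p [5.735e-01 4.000e-04 5.190e-02] yaw -2.0 tilt [-0.49 -0.14] F [-15.7   1.9   9.4] w 0.0355 q [ 0.39  0.6  -0.63  1.89  0.47  0.81 -0.53]
```

View pics/c11.png

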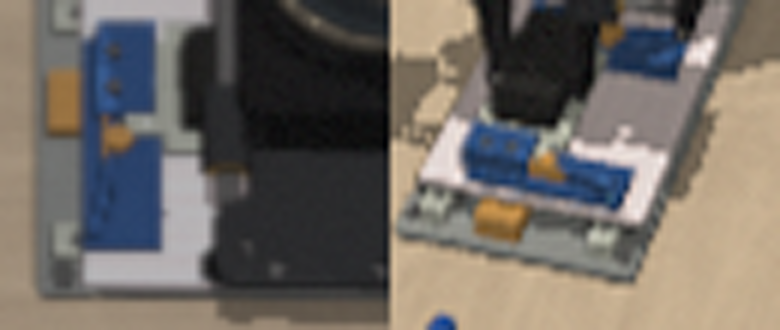

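```bash
python3 -m handwheel '[{"dp":[0,-0.003,-0.0003],"delta_rot":[0,0,0],"grip":1},{"dp":[0,-0.001,0],"delta_rot":[0,0,0],"grip":1},{"dp":[0,0,0],"delta_rot":[0,0,0],"grip":0},{"dp":[0,0,0],"delta_rot":[0,0,0],"grip":0},{"dp":[0,0,0],"delta_rot":[0,0,0],"grip":0},{"dp":[0,0,0],"delta_rot":[0,0,0],"grip":0},{"dp":[0,0,0],"delta_rot":[0,0,0],"grip":0},{"dp":[0,0,0],"delta_rot":[0,0,0],"grip":0}]'
python3 s.py
python3 -m handwheel '[{"dp":[0,0,-0.02],"delta_rot":[0,0,0],"grip":0},{"dp":[0,0,-0.03],"delta_rot":[0,0,0],"grip":0},{"dp":[0,0,-0.04],"delta_rot":[0,0,0],"grip":0},{"dp":[0,0,-0.04],"delta_rot":[0,0,0],"grip":0},{"dp":[0.04,0,-0.02],"delta_rot":[0,0,0],"grip":0},{"dp":[0.045,0,0],"delta_rot":[0,0,0],"grip":0},{"dp":[0.045,0,0],"delta_rot":[0,0,0],"grip":0},{"dp":[0.045,0,0],"delta_rot":[0,0,0],"grip":0},{"dp":[0.045,0,0],"delta_rot":[0,0,0],"grip":0}]'
python3 - <<'E'
from h import *
for n in("side","top"): cv2.imwrite(f"pics/{n}7.png",bot.capture(n)[:,:,::-1])
t=cv2.imread('pics/top7.png')[140:215,350:500];s=cv2.imread('pics/side7.png')[115:190,280:360]
cv2.imwrite('pics/c12.png',cv2.resize(t,None,fx=5,fy=5,interpolation=2))
cv2.imwrite('pics/c13.png',cv2.resize(s,None,fx=6,fy=6,interpolation=2))
E
```

```text
clock: 12.35
tool_pos: [0.5756, -0.0, 0.0525]
orientation: [0.002, 0.719, 0.695, 0.002]
contact_force: [0.4, -0.5, 0.3]
gripper_width: 0.0759
t 12.35 p [ 0.5756 -0.      0.0525] yaw -1.98 tilt [ 0.27 -0.02] F [ 0.4 -0.5  0.3] w 0.0759 q [ 0.39  0.59 -0.63  1.9   0.48  0.8  -0.53]
clock: 13.25
tool_pos: [0.5822, 0.2215, 0.2025]
orientation: [0.002, 0.719, 0.695, 0.001]
contact_force: [1.3, 0.2, 0.4]
gripper_width: 0.0869
```

View pics/c12.png

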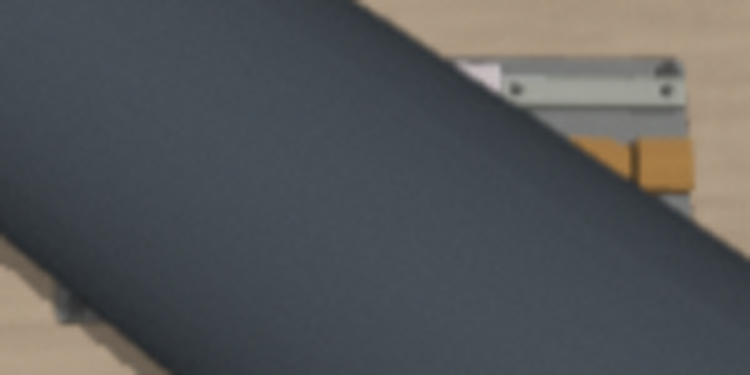

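View pics/c13.png

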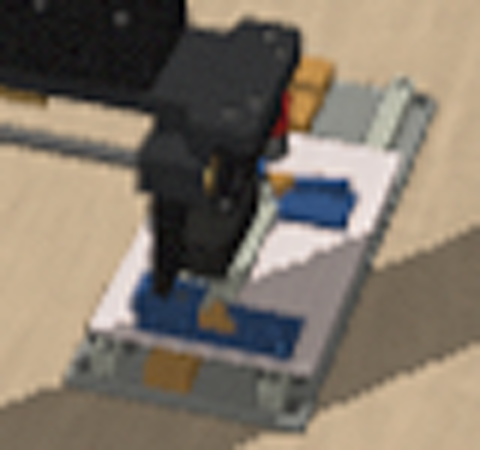

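```bash
python3 -m handwheel '[{"dp":[-0.049,0,0],"delta_rot":[0,0,0],"grip":0},{"dp":[-0.049,0,0],"delta_rot":[0,0,0],"grip":0},{"dp":[-0.049,0,0],"delta_rot":[0,0,0],"grip":0},{"dp":[-0.049,0,0],"delta_rot":[0,0,0],"grip":0},{"dp":[-0.049,0,0],"delta_rot":[0,0,0],"grip":0},{"dp":[-0.049,0,0],"delta_rot":[0,0,0],"grip":0},{"dp":[-0.049,0,0],"delta_rot":[0,0,0],"grip":0},{"dp":[-0.049,0,0],"delta_rot":[0,0,0],"grip":0},{"dp":[-0.049,0,0],"delta_rot":[0,0,0],"grip":0},{"dp":[-0.049,0,0],"delta_rot":[0,0,0],"grip":0},{"dp":[-0.049,0,0],"delta_rot":[0,0,0],"grip":0},{"dp":[-0.03,0,0],"delta_rot":[0,0,0],"grip":0}]'
python3 - <<'E'
from h import *
for n in("side","top"): cv2.imwrite(f"pics/{n}8.png",bot.capture(n)[:,:,::-1])
t=cv2.imread('pics/top8.png')[140:215,350:500];s=cv2.imread('pics/side8.png')[115:190,280:360]
cv2.imwrite('pics/c14.png',cv2.resize(t,None,fx=5,fy=5,interpolation=2))
cv2.imwrite('pics/c15.png',cv2.resize(s,None,fx=6,fy=6,interpolation=2))
E
```

```text
clock: 14.55
tool_pos: [0.5607, -0.3545, 0.2018]
orientation: [0.002, 0.721, 0.693, 0.0]
contact_force: [-0.6, 0.7, -0.2]
gripper_width: 0.0873
```

View pics/c14.png

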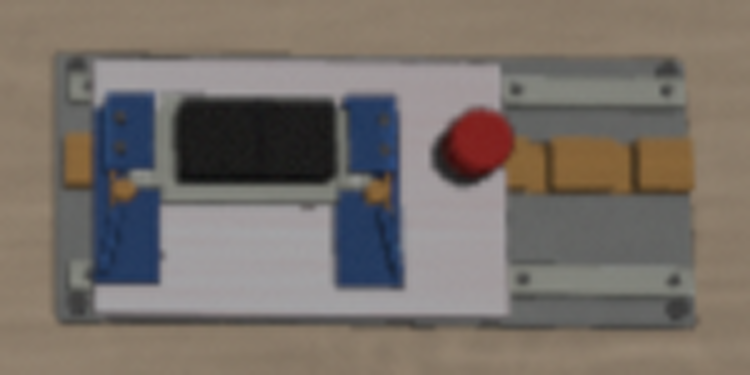

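View pics/c15.png

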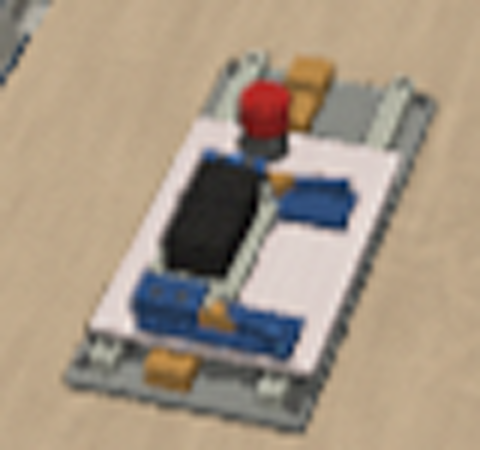

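```bash
python3 s.py '[.57,-.0995,.2]'; python3 - <<'E'
from m import *
print('deck',tri((314.2,135.3),(450,153)),tri((331.7,177.2),(368.6,203)),tri((346.5,140.5),(451.5,203)))
t=cv2.imread('pics/top8.png');s=cv2.imread('pics/side8.png');f=8
def ctr(im,roi,kind):
    x0,y0,x1,y1=roi;u=cv2.resize(im[y0:y1,x0:x1],None,fx=f,fy=f,interpolation=2)
    c=max(cv2.findContours(msk(u,kind),0,1)[0],key=cv2.contourArea)
    r=cv2.minAreaRect(c); b=cv2.boundingRect(c)
    g=lambda p:(np.array(p,float)+.5)/f-.5+[x0,y0]
    return g(r[0]),g(cv2.boxPoints(r)),g(b[:2]),g([b[0]+b[2],b[1]+b[3]])
a=ctr(t,(430,150,470,185),'red');b=ctr(s,(315,120,335,142),'red')
print('red top',a[0],a[2],a[3],'side',b[0],b[2],b[3])
print(tri(b[0],a[0]))
for z in(.065,.077):print(plane('top',[a[0]],z),plane('side',[b[0]],z))
p=ctr(t,(378,155,422,180),'black');w=plane('top',p[1],.073);print('block',w.mean(0),np.linalg.norm(np.diff(w,axis=0),axis=1))
E
```

```text
t 14.65 p [ 0.5601 -0.3563  0.2012] yaw -2.55 tilt [ 0.13 -0.17] F [0.8 0.1 0.3] w 0.0871 q [ 0.93  0.54 -0.63  1.56  0.34  1.15  0.18]
tool dp [ 0.257  -0.0015  0.0005]
deck (array([ 0.61106234, -0.12134585,  0.0310293 ]), np.float64(0.003334947994503648)) (array([0.50108099, 0.07240643, 0.02996781]), np.float64(0.002681968352896314)) (array([ 0.49534413, -0.11586676,  0.0347895 ]), np.float64(0.0014460456370748625))
red top [445.82352257 167.82585526] [439.6875 162.0625] [452.1875 173.8125] side [323.70246792 132.89286518] [319.9375 128.1875] [327.9375 137.6875]
(array([ 0.57106088, -0.10061049,  0.06200442]), np.float64(0.0006708573513524792))
[[ 0.57004088 -0.09977953  0.065     ]] [[ 0.57043827 -0.09656696  0.065     ]]
[[ 0.56732677 -0.0964066   0.077     ]] [[ 0.56654644 -0.08012615  0.077     ]]
block [0.57056232 0.0024833  0.073     ] [0.07061233 0.03723522 0.07020724]
```

Both ears sit under the lips with the clips back in their undeflected places at (374,178) and (425.6,178). The end stop took 15 N without further motion. Next is the knob, at about (0.570, -0.0995, 0.066).

```bash
python3 -m handwheel '[{"dp":[0.045,0,0],"delta_rot":[0,0,0],"grip":0},{"dp":[0.045,0,0],"delta_rot":[0,0,0],"grip":0},{"dp":[0.045,0,0],"delta_rot":[0,0,0],"grip":0},{"dp":[0.045,0,0],"delta_rot":[0,0,0],"grip":0},{"dp":[0.045,0,0],"delta_rot":[0,0,0],"grip":0},{"dp":[0.03,0,0.02],"delta_rot":[0,0,0],"grip":0},{"dp":[0,0,0.03],"delta_rot":[0,0,0],"grip":0},{"dp":[0,0,0],"delta_rot":[0,0,0],"grip":0},{"dp":[0,0,0],"delta_rot":[0,0,0],"grip":0}]'
python3 s.py '[.57,-.0995,.11]'
```

```text
clock: 15.55
tool_pos: [0.5713, -0.0941, 0.1524]
orientation: [0.001, 0.719, 0.695, 0.001]
contact_force: [0.3, 0.3, 0.0]
gripper_width: 0.087
t 15.55 p [ 0.5713 -0.0941  0.1524] yaw -1.98 tilt [ 0.17 -0.02] F [0.3 0.3 0. ] w 0.087 q [ 0.61  0.47 -0.69  1.81  0.36  0.98 -0.26]
tool dp [-0.0055 -0.0012  0.0424]
```

```bash
python3 -m handwheel '[{"dp":[-0.0055,-0.0012,0.02],"delta_rot":[-0.0004,0,0],"grip":0},{"dp":[0,0,0.03],"delta_rot":[0,0,0],"grip":0},{"dp":[0,0,0.02],"delta_rot":[0,0,0],"grip":0},{"dp":[0,0,0.01],"delta_rot":[0,0,0],"grip":0},{"dp":[0,0,0],"delta_rot":[0,0,0],"grip":0},{"dp":[0,0,0],"delta_rot":[0,0,0],"grip":0}]'
python3 s.py '[.57,-.0995,.047]'
```

```text
clock: 16.15
tool_pos: [0.5717, -0.0996, 0.0737]
orientation: [0.003, 0.719, 0.695, 0.003]
contact_force: [0.1, 0.2, 0.2]
gripper_width: 0.0872
t 16.15 p [ 0.5717 -0.0996  0.0737] yaw -2.02 tilt [ 0.5  -0.03] F [0.1 0.2 0.2] w 0.0872 q [ 0.57  0.57 -0.63  1.88  0.44  0.83 -0.33]
tool dp [ 0.0001 -0.002   0.0267]
```

```bash
python3 -m handwheel '[{"dp":[0,-0.0017,0.012],"delta_rot":[0.0014,0,0],"grip":0},{"dp":[0,0,0.012],"delta_rot":[0,0,0],"grip":0},{"dp":[0,0,0.003],"delta_rot":[0,0,0],"grip":0},{"dp":[0,0,0],"delta_rot":[0,0,0],"grip":0}]' 30
python3 s.py '[.57,-.0995,.047]'
python3 - <<'E'
from h import *
for n in("side","top"): cv2.imwrite(f"pics/{n}9.png",bot.capture(n)[:,:,::-1])
s=cv2.imread('pics/side9.png')[100:190,270:370]
cv2.imwrite('pics/c16.png',cv2.resize(s,None,fx=6,fy=6,interpolation=2))
E
```

```text
clock: 16.55
tool_pos: [0.5683, -0.0991, 0.0444]
orientation: [-0.002, 0.719, 0.695, -0.001]
contact_force: [-0.5, 0.7, 0.3]
gripper_width: 0.0871
t 16.55 p [ 0.5683 -0.0991  0.0444] yaw -1.96 tilt [-0.24  0.02] F [-0.5  0.7  0.3] w 0.0871 q [ 0.55  0.61 -0.61  1.89  0.47  0.79 -0.35]
tool dp [-0.0003  0.0017 -0.0027]
```

View pics/c16.png

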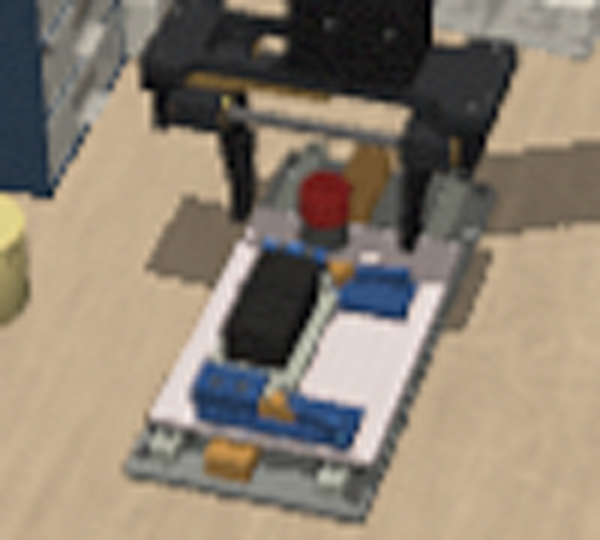

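```bash
python3 -m handwheel '[{"dp":[0,0.0015,-0.0025],"delta_rot":[-0.0006,0,0],"grip":0.3},{"dp":[0,0,0],"delta_rot":[0,0,0],"grip":1},{"dp":[0,0,0],"delta_rot":[0,0,0],"grip":1},{"dp":[0,0,0],"delta_rot":[0,0,0],"grip":1},{"dp":[0,0,0],"delta_rot":[0,0,0],"grip":1},{"dp":[0,0,0],"delta_rot":[0,0,0],"grip":1},{"dp":[0,0,0],"delta_rot":[0,0,0],"grip":1},{"dp":[0,0,0],"delta_rot":[0,0,0],"grip":1},{"dp":[0,0,0],"delta_rot":[0,0,0],"grip":1},{"dp":[0,0,0],"delta_rot":[0,0,0],"grip":1}]' 35
python3 s.py
```

```text
clock: 17.65
tool_pos: [0.5699, -0.0993, 0.0477]
orientation: [0.0, 0.719, 0.695, -0.0]
contact_force: [-2.0, -0.5, 1.0]
gripper_width: 0.0288
t 17.65 p [ 0.5699 -0.0993  0.0477] yaw -1.97 tilt [ 0.01 -0.02] F [-2.  -0.5  1. ] w 0.0288 q [ 0.55  0.6  -0.61  1.89  0.47  0.79 -0.35]
```

Gripped (29 mm). Lift about 13.5 mm.

```bash
python3 -m handwheel '[{"dp":[0,0,-0.004],"delta_rot":[0,0,0],"grip":1},{"dp":[0,0,-0.004],"delta_rot":[0,0,0],"grip":1},{"dp":[0,0,-0.004],"delta_rot":[0,0,0],"grip":1},{"dp":[0,0,-0.0015],"delta_rot":[0,0,0],"grip":1},{"dp":[0,0,0],"delta_rot":[0,0,0],"grip":1},{"dp":[0,0,0],"delta_rot":[0,0,0],"grip":1}]' 45
python3 s.py
```

```text
clock: 18.25
tool_pos: [0.5698, -0.0993, 0.0609]
orientation: [0.0, 0.719, 0.695, 0.0]
contact_force: [0.1, 1.1, -8.2]
gripper_width: 0.0285
t 18.25 p [ 0.5698 -0.0993  0.0609] yaw -1.97 tilt [0.01 0.  ] F [ 0.1  1.1 -8.2] w 0.0285 q [ 0.56  0.58 -0.62  1.88  0.46  0.82 -0.34]
```

```bash
python3 -m handwheel '[{"dp":[-0.003,0,0],"delta_rot":[0,0,0],"grip":1},{"dp":[-0.005,0,0],"delta_rot":[0,0,0],"grip":1},{"dp":[-0.005,0,0],"delta_rot":[0,0,0],"grip":1},{"dp":[-0.005,0,0],"delta_rot":[0,0,0],"grip":1},{"dp":[-0.005,0,0],"delta_rot":[0,0,0],"grip":1},{"dp":[-0.005,0,0],"delta_rot":[0,0,0],"grip":1},{"dp":[-0.005,0,0],"delta_rot":[0,0,0],"grip":1},{"dp":[-0.004,0,0],"delta_rot":[0,0,0],"grip":1},{"dp":[-0.003,0,0],"delta_rot":[0,0,0],"grip":1},{"dp":[0,0,0],"delta_rot":[0,0,0],"grip":1},{"dp":[0,0,0],"delta_rot":[0,0,0],"grip":1}]'
python3 s.py '[.5698-.04*.0344,-.0993-.04,.061]'
```

```text
clock: 19.35
tool_pos: [0.5685, -0.1406, 0.0611]
orientation: [0.001, 0.719, 0.695, -0.001]
contact_force: [-4.0, -1.1, -9.1]
gripper_width: 0.0285
t 19.35 p [ 0.5685 -0.1406  0.0611] yaw -2.01 tilt [ 0.01 -0.1 ] F [-4.  -1.1 -9.1] w 0.0285 q [ 0.63  0.59 -0.62  1.87  0.46  0.83 -0.26]
tool dp [ 0.0012 -0.0001  0.0001]
```

```bash
python3 -m handwheel '[{"dp":[0.0012,0,0],"delta_rot":[0,0,0],"grip":1},{"dp":[0,0,0],"delta_rot":[0,0,0],"grip":1},{"dp":[0,0,0.004],"delta_rot":[0,0,0],"grip":1},{"dp":[0,0,0.004],"delta_rot":[0,0,0],"grip":1},{"dp":[0,0,0.004],"delta_rot":[0,0,0],"grip":1},{"dp":[0,0,0],"delta_rot":[0,0,0],"grip":1}]'
python3 s.py
```

```text
clock: 19.95
tool_pos: [0.5686, -0.1385, 0.0491]
orientation: [0.0, 0.719, 0.695, -0.0]
contact_force: [-5.7, -3.2, -5.3]
gripper_width: 0.0285
t 19.95 p [ 0.5686 -0.1385  0.0491] yaw -1.98 tilt [-0.   -0.05] F [-5.7 -3.2 -5.3] w 0.0285 q [ 0.61  0.61 -0.61  1.88  0.47  0.8  -0.28]
```

```bash
python3 -m handwheel '[{"dp":[-0.0006,0,0.001],"delta_rot":[0,0,0],"grip":1},{"dp":[0,0,0],"delta_rot":[0,0,0],"grip":0},{"dp":[0,0,0],"delta_rot":[0,0,0],"grip":0},{"dp":[0,0,0],"delta_rot":[0,0,0],"grip":0},{"dp":[0,0,0],"delta_rot":[0,0,0],"grip":0},{"dp":[0,0,0],"delta_rot":[0,0,0],"grip":0},{"dp":[0,0,0],"delta_rot":[0,0,0],"grip":0},{"dp":[0,0,0],"delta_rot":[0,0,0],"grip":0}]'
python3 s.py
python3 -m handwheel '[{"dp":[0,0,-0.02],"delta_rot":[0,0,0],"grip":0},{"dp":[0,0,-0.04],"delta_rot":[0,0,0],"grip":0},{"dp":[0,0,-0.045],"delta_rot":[0,0,0],"grip":0},{"dp":[0,0,-0.045],"delta_rot":[0,0,0],"grip":0},{"dp":[-0.045,0,0],"delta_rot":[0,0,0],"grip":0},{"dp":[-0.045,0,0],"delta_rot":[0,0,0],"grip":0},{"dp":[-0.045,0,0],"delta_rot":[0,0,0],"grip":0},{"dp":[-0.045,0,0],"delta_rot":[0,0,0],"grip":0},{"dp":[-0.045,0,0],"delta_rot":[0,0,0],"grip":0},{"dp":[0,0,0],"delta_rot":[0,0,0],"grip":0},{"dp":[0,0,0],"delta_rot":[0,0,0],"grip":0}]'
python3 - <<'E'
from h import *
for n in("side","top"): cv2.imwrite(f"pics/{n}10.png",bot.capture(n)[:,:,::-1])
t=cv2.imread('pics/top10.png')[140:215,350:500];s=cv2.imread('pics/side10.png')[105:195,280:360]
cv2.imwrite('pics/c17.png',cv2.resize(t,None,fx=5,fy=5,interpolation=2))
cv2.imwrite('pics/c18.png',cv2.resize(s,None,fx=6,fy=6,interpolation=2))
E
```

```text
clock: 20.75
tool_pos: [0.5694, -0.1386, 0.0485]
orientation: [0.001, 0.719, 0.695, 0.001]
contact_force: [-0.0, -0.7, -0.2]
gripper_width: 0.0766
t 20.75 p [ 0.5694 -0.1386  0.0485] yaw -1.97 tilt [ 0.11 -0.  ] F [-0.  -0.7 -0.2] w 0.0766 q [ 0.61  0.61 -0.61  1.87  0.47  0.8  -0.28]
clock: 21.85
tool_pos: [0.5605, -0.3647, 0.1976]
orientation: [-0.0, 0.72, 0.694, 0.001]
contact_force: [0.2, 1.4, -0.4]
gripper_width: 0.0868
```

View pics/c17.png

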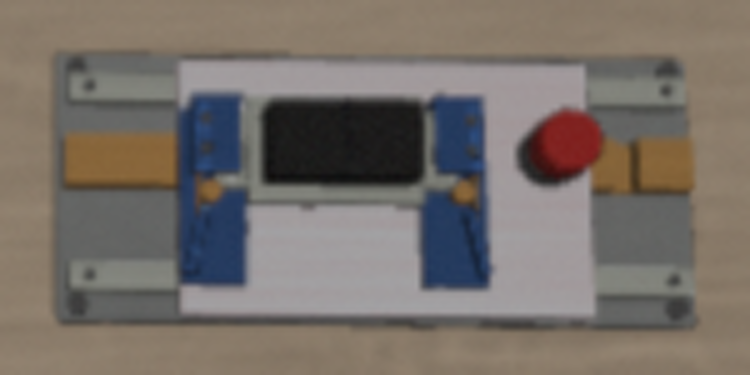

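View pics/c18.png

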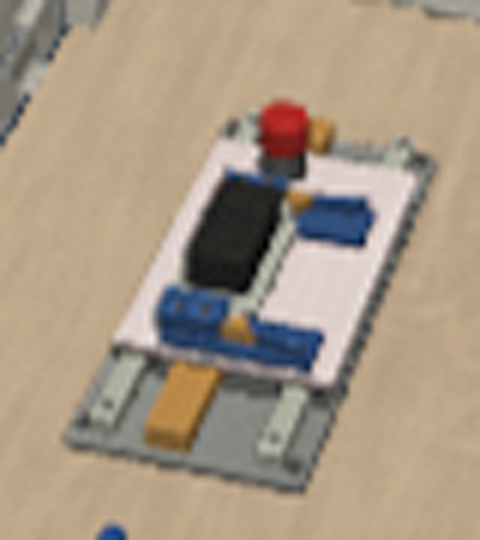

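View pics/top10.png

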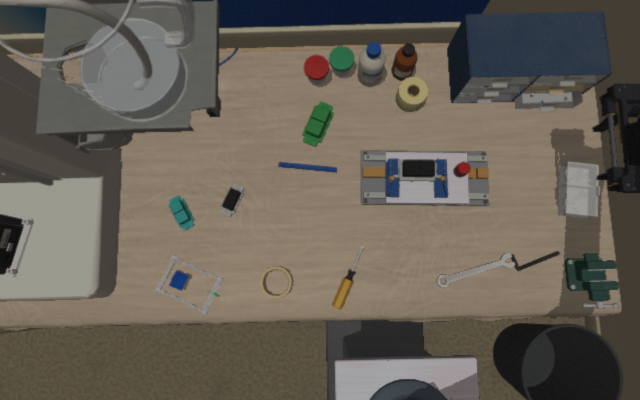

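```bash
python3 - <<'E'
from m import *
f=8
def ctr(im,roi,kind):
    x0,y0,x1,y1=roi;u=cv2.resize(im[y0:y1,x0:x1],None,fx=f,fy=f,interpolation=2)
    c=max(cv2.findContours(msk(u,kind),0,1)[0],key=cv2.contourArea)
    return (np.array(cv2.minAreaRect(c)[0])+.5)/f-.5+[x0,y0]
P=[]
for i,ra,rb in((8,(430,150,470,185),(312,118,340,142)),(10,(445,150,485,185),(312,118,340,142))):
    a=ctr(cv2.imread(f'pics/top{i}.png'),ra,'red');b=ctr(cv2.imread(f'pics/side{i}.png'),rb,'red')
    p,g=tri(b,a);print(a,b,p.round(4),round(g,4));P.append(p)
print((P[1]-P[0]).round(4))
E
```

```text
[445.82352257 167.82585526] [323.70246792 132.89286518] [ 0.5711 -0.1006  0.062 ] 0.0007
[463.61959457 167.91955185] [326.84400749 126.27431488] [ 0.57   -0.1405  0.0619] 0.0009
[-0.001  -0.0399 -0.0001]
```

The knob moved 39.9 mm along the slide and is back at its original height (-0.1 mm), so it has dropped into the notch. The pad is still home, and nothing else has moved.

```bash
python3 -c "
from station import bot
print(bot.finish_job())"
```

```text
the job is handed in; nothing more can be done
None
```

I loaded the seal pad fully home in the blue bracket, then indexed the carriage one notch towards the knob's end. I handed the job in at about 22 s of the 51 s allowed, with the arm clear of everything.

**What the last checks showed**
- **Pad:** it was set down on the apron and pushed along +x past the clips. It stopped dead at the end stop under about 16 N. In the final pictures both ears are under the lips, and the clips are back in their rest positions behind the ears.
- **Knob and carriage:** I lifted the knob 13 mm with 8 N on the wrist, which matches the spring. By triangulation the carriage then moved 39.9 mm. The knob is back at its original height within 0.1 mm, so it has dropped into the notch.
- **Bystanders:** the tape, the marker and the other things on the table look unmoved in the last top view.

**What did not agree**
- **Pad position:** the top camera put the seated pad about 3 mm short in x of where the robot's own position put it. I trusted the robot, because the camera calibration is good to only about 2 mm and the end stop and clip evidence agreed with it.
- **Push force:** while passing the clips the push rose to about 19 N, above the expected 10 to 16 N, because the pad had tipped slightly nose down. I levelled the tool and the force fell away.

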